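# Check a coin in through the one-way flap

### The arm

A 6-joint arm with a two-finger parallel gripper is mounted at the origin on the work surface. World frame = base frame: x ahead of the robot, y to its left, z up, the work surface at z = 0. Lengths are in m, angles in rad, forces in N, time in s.
With the tool pointing down it reaches from about 0.325 to 0.775 m from the base axis. Payload 5.5 kg.
Tool frame: the origin (TCP) lies midway between the tips of the shut fingers; the grasp point (between the pads) lies 19 mm behind it; z points along the fingers, y is the line along which they close (so a half turn about z gives the same grasp; the last joint's range is limited). The gripper opens to 85 mm and grips with 20 to 120 N. Pads are 22 mm wide; open, the fingers measure 114 mm over their backs; the gripper's body (76 mm by 85 mm) begins 54 mm behind the grasp point. The pads swing forward as they close: fully open they stand 13 mm farther back than shut.
Start: joints at [-1.224, 0.091, 1.231, -0, 1.82, -0.057], TCP at [0.236, -0.552, 0.231] pointing down, gripper open.
Joint ranges: [-2.87, 2.87], [-0.86, 2.18], [0.17, 2.46], [-1.51, 4.65], [0.06, 2.69], [-2.65, 2.65]. Speed limits (rad/s): [2.57, 2.57, 3.01, 3.14, 3.14, 3.14].

### API

Orientations are given as a rotation vector (axis times angle).
In Python, from workcell import sense, grab_frame, camera_params, sign_off gives the robot as it stands. The module is installed in compiled form; this text tells all that it offers.
- The arm moves only by the shell command python3 -m creep 'ROWS' [OPENING] [FORCE]. ROWS is text: rows parted by semicolons, each of 6 numbers parted by spaces: the shift along the tool's x, y, z scaled (see below), then the turn, a rotation vector about the tool's x, y, z scaled (see below). In form: tx ty tz rx ry rz; .... A call has 1 to 8 rows; each row shifts and turns the commanded pose from where the row before left it, along the tool's axes as they then stand; what a row does not reach is not made up. The controller multiplies each number of a shift by 250 mm and each number of a turn by pi/2 rad. A row lasts 1/12 s, in which the tool goes at most 41.7 mm and 7.16 degrees, less where a joint would pass 70% of its speed; a pose out of reach is approached as far as the arm can. A call with a number of a shift or a turn outside -1 to 1 is refused whole. A call with a gripper value outside its range is refused whole. OPENING is the finger opening in mm, from 0 to 85.4, set as the call begins (- or left out, the last holds). The fingers move at their own pace and stop on an object; FORCE is the grip in N (left out, the last holds). Time passes only in rows, so rows that do not move let the fingers close. It gives the time, the measured TCP pose, the force, the opening and the grip force at its end, in the units of the state.
- sense(): the state, without advancing time (a new reading comes with each control period).
- grab_frame(name): name is "scene" or "top" or "wrist"; returns the picture (400x640x3 uint8, red, green, blue); there is no depth.
- camera_params(name): a dict with "intrinsics" (3x3 intrinsics, pixels), "k1" (the pictures are not rectified: a ray, as slopes to the right and down, at radius r is drawn at 1 + k1 r^2 times it, then the intrinsics apply), "extrinsics" (4x4, takes a point from camera to world coordinates). Camera axes: x right, y down, z forward; pixel columns grow to the right and rows downward; lengths in m; the calibration is good to about 2 mm. A picture is of the moment at which its call begins: read the wrist's pose just before it. camera_params takes no time and is no camera call; for the wrist camera it gives the pose at the moment of the call.
- sign_off(): hands the job in; it is judged then, once.
The state is a dict: "t": time; "joints": joint angles; "joint_velocities": joint speeds; "effort": joint torques, N m; "eef_pos": TCP position; "tool_rot": TCP orientation; "wrist_force": force on the tool from outside, world axes, zero at the start; "moment": the same for the moment, N m; "width": finger opening in m; "finger_force": force on a finger pad.
Only numpy, scipy, OpenCV 4.12 (cv2) and the standard library are available. Lean on these libraries where they do the work, as an engineer would, in place of code of your own. Each camera call takes 0.05 s, during which the arm holds its last target. There are 200 camera calls.

### The job

Check the encapsulated coin in: with one finger push the box's self-closing flap open and hold it there while the other finger pushes the coin along the ledge, past the flap and over the ledge's end into the well. The flap must not press against the coin, so do not shove it open with the coin or let it swing shut on it, and do not lift the coin. Finish with the coin lying in the well and the flap swung shut, and leave the dish, the loupe and the coin tray where they are.

Things in the scene. Friction and masses are not known exactly. Their poses are not given: they have to be found in the camera images.
- box: Fixed open-topped ivory resin check-in box, 319 x 148 mm. Origin: on the worktop, under the middle of the flap line; x points from the ledge through the flap into the well, y left of that, z up. The ledge is flat, without rims, its top 55 mm above the worktop, from x = -158 to +4 mm, 136 mm wide, ending in a free edge over the well.
- doorway (a point): Point at x = 0, y = 0 of the box, on the ledge's top. The doorway is clear from y = -64 to +58 mm (hinge barrel on the +y side), jambs 85 mm above the worktop, nothing over it: fingers pointing down can pass through.
- well (a point): Middle of the well's grey felt floor, 7 mm above the worktop (x = +82 mm, y = 0 of the box). The well is open on top, inside from x = +4 to +155 mm (and 24 mm in under the ledge), y = -68 to +68 mm; its walls are 6 mm thick and rise to 85 mm above the worktop.
- flap (a joint): Angle of the flap about its upright hinge: 0 = shut across the doorway, grows as it swings into the well (+x of the box), stop at 1.45 rad. It only opens that way. A spring shuts it: about 0.05 N m when shut, 0.13 N m at 1 rad (1 to 3 N at a finger in the middle of the doorway). A finger whose back goes more than about 100 mm past the doorway lets the flap slip off and snap shut behind it.
- flap_end (a point): Middle of the free upright edge of the flap, 72 mm above the worktop, 121 mm from the hinge axis, which stands at x = 0, y = +62 mm of the box. The flap is a plain aluminium plate, 4 mm thick, 120 mm long, 26 mm high, from 59 to 85 mm above the worktop, so it passes 4 mm over the ledge and clear over a coin in the well.
- coin: Bronze sestertius (33 mm) sealed in a clear round capsule 42 mm in diameter and 10 mm thick, about 45 g, lying flat on the ledge, loose, its centre 75 to 110 mm before the flap. Origin: centre of its underside.
- ledge_end (a point): Middle of the ledge's free edge over the well, on the ledge's top (x = +4 mm, y = 0 of the box, 55 mm above the worktop). The coin drops when its centre is past this edge.
- dish: Bystander: blue glass dish, 90 mm across, 28 mm high, loose on the worktop beside the box. Origin: centre of its underside.
- loupe: Bystander: black loupe standing on the worktop beside the box, 42 mm across, 50 mm high, loose. Origin: centre of its underside.
- tray: Bystander: fixed ivory resin tray with coins in compartments, 150 x 210 mm, 14 mm high, flat on the worktop to the robot's right. Origin: centre of its underside.
Mind the look-alikes: they are no part of the job. What is shaped like the coin but green is not meant.

How it is judged:
On the way, in this order (a step that is already met when the one before it is completed fails the run):
1. a finger holds the flap at least 0.5 rad open while the other pushes the coin, still on the ledge (value of joint flap above 0.5 rad and contact force between the fingers and flap above 0.3 N and contact force between the fingers and coin above 0.03 N and x of coin in the frame of box below 0.004 m and z of coin in the frame of box above 0.05 m), for 0.05 s.
2. the coin has dropped into the well (x of coin in the frame of box between -0.02 and 0.155 m and y of coin in the frame of box between -0.068 and 0.068 m and z of coin in the frame of box below 0.045 m), for 0.1 s.
At the end, for the whole second after the job is handed in: The coin rests in the well (inside its walls, or partly under the ledge, centre of its underside lower than 45 mm above the worktop), still, and the flap is shut to within 0.08 rad (all of step 2 and value of joint flap below 0.08 rad and linear speed of coin below 0.02 m/s); the robot touches nothing.
It fails at once if the flap presses on the coin (more than 0.3 N) (contact force between flap and coin above 0.3 N).
It fails at once if the coin is lifted (more than 12 mm above the ledge) (z of coin in the frame of box above 0.067 m).
It fails at once if the dish is moved more than 15 mm (distance of dish from where it was at the start of the episode above 0.015 m).
It fails at once if the loupe is moved more than 15 mm or tipped (distance of loupe from where it was at the start of the episode above 0.015 m or angle between loupe's own z axis and vertical above 0.3 rad).
It fails at once if the robot presses on the coin tray (more than 5 N) (contact force between any of the arm, the fingers and tray above 5 N).
It also fails if it takes over 38 s, if anything falls off the work surface, if the arm or the gripper's body presses on something with over 40 N, if the wrist force passes 120 N, or if a joint passes its speed limit or range.

## Working session

There is one attempt and no reset: what is moved stays moved. The work goes in short steps, Python scripts to look and compute and a shell command to move; the robot and the scene stay as the last step left them, time stands still between calls to the robot, and variables do not carry over. Pictures are saved under pics/ and viewed, at most 10 in all, crops included, and the job is handed in when it is done.

```bash
mkdir -p pics; cat > h.py <<'E'
import numpy as np,cv2
from workcell import *
def shot(n,f):
    p=camera_params(n); im=grab_frame(n); cv2.imwrite('pics/'+f,im[:,:,::-1]); np.save('pics/'+f+'.npy',p); return im,p
def ray(p,uv):
    K=np.array(p['intrinsics']);E=np.array(p['extrinsics'])
    d=np.array([(uv[0]-K[0,2])/K[0,0],(uv[1]-K[1,2])/K[1,1]]);s=d.copy()
    for _ in range(20): s=d/(1+p['k1']*(s@s))
    return E[:3,3],E[:3,:3]@np.array([s[0],s[1],1])
def at(p,uv,z):
    o,d=ray(p,uv); return o+d*(z-o[2])/d[2]
def proj(p,X):
    K=np.array(p['intrinsics']);E=np.array(p['extrinsics'])
    c=E[:3,:3].T@(np.array(X)-E[:3,3]); s=c[:2]/c[2]; s=s*(1+p['k1']*(s@s))
    return K[0,0]*s[0]+K[0,2],K[1,1]*s[1]+K[1,2]
E
python3 - <<'E'
from h import *
for n in('top','scene'):
    im,p=shot(n,n+'1.png'); print(np.round(p['extrinsics'],3).tolist(),p['intrinsics'],p['k1'])
s=sense();print(s['eef_pos'],s['tool_rot'],s['t'],s['width'])
E
```

```text
[[-0.0, -0.979, 0.205, 0.309], [-1.0, -0.001, -0.005, -0.126], [0.005, -0.205, -0.979, 1.219], [0.0, 0.0, 0.0, 1.0]] [[378.02494795   0.         314.55551526]
 [  0.         378.02494795 196.0865134 ]
 [  0.           0.           1.        ]] -0.00571073088769281
[[-0.65, 0.621, -0.438, 0.937], [0.76, 0.539, -0.364, 0.222], [0.01, -0.569, -0.822, 0.84], [0.0, 0.0, 0.0, 1.0]] [[381.95836987   0.         323.94202103]
 [  0.         381.95836987 196.46564206]
 [  0.           0.           1.        ]] -0.03872098242776067
[ 0.23566737 -0.55150751  0.23024553] [-3.07606488e+00 -6.29697113e-01  4.15931733e-04] 0.1 0.08537590739370583
```

View pics/top1.png

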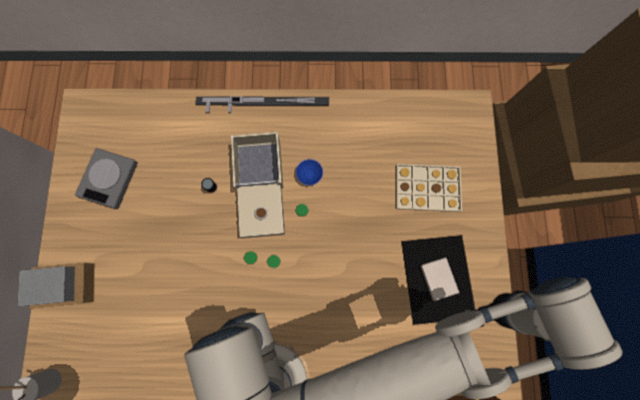

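View pics/scene1.png

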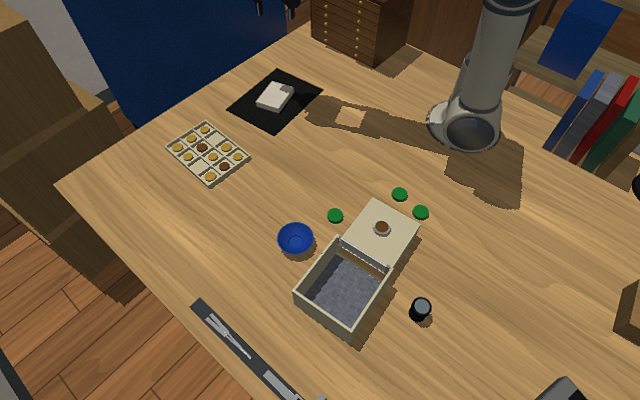

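The top picture shows the box at about (258,185), with the ledge toward the robot and the coin at (261,212). The dish is at (309,172), the loupe at (208,185) and the tray at (429,188). I'll enlarge the box for corner positions.

```bash
python3 - <<'E'
import cv2
a=cv2.imread('pics/top1.png')[120:250,195:335]; b=cv2.imread('pics/scene1.png')[190:340,270:440]
cv2.imwrite('pics/c1.png',cv2.resize(a,None,fx=4.5,fy=4.5,interpolation=cv2.INTER_CUBIC))
cv2.imwrite('pics/c2.png',cv2.resize(b,None,fx=4,fy=4,interpolation=cv2.INTER_CUBIC))
E
```

```text
(no output)
```

View pics/c1.png

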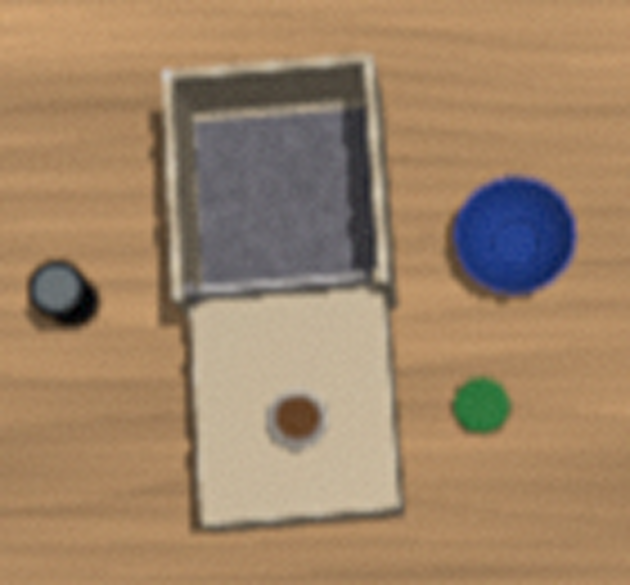

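View pics/c2.png

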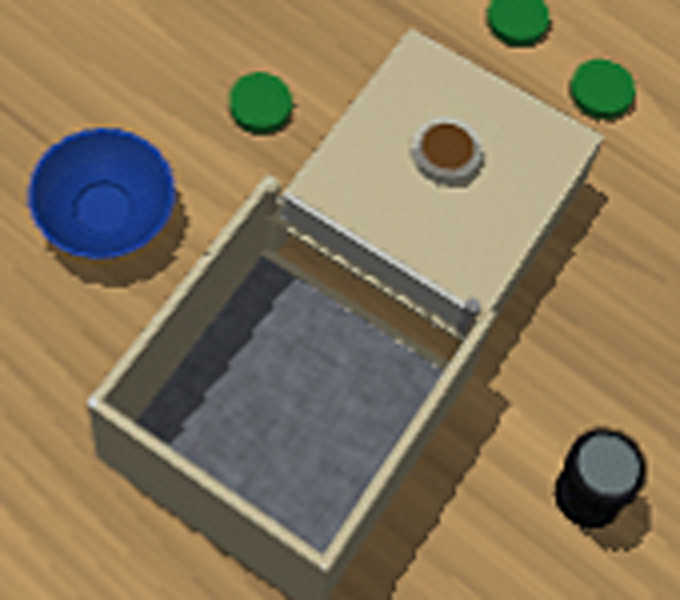

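c1 shows the ledge's near corners at (200,528) and (403,512), the far wall corners at (163,70) and (373,57), and the coin at (297,418). In c2 those ledge corners are at (413,28) and (603,140), the far walls at (93,402) and (327,568), and the coin at (447,151). I'll fit the box pose from both.

```bash
cat > fit.py <<'E'
from h import *
from scipy.optimize import least_squares
P=[np.load(f'pics/{n}1.png.npy',allow_pickle=True).item() for n in('top','scene')]
B=[(-.158,.068,.055),(-.158,-.068,.055),(.161,.074,.085),(.161,-.074,.085)]
c1=lambda x,y:((x+.5)/4.5-.5+195,(y+.5)/4.5-.5+120); c2=lambda x,y:((x+.5)/4-.5+270,(y+.5)/4-.5+190)
O=[[c1(200,528),c1(403,512),c1(163,70),c1(373,57)],[c2(603,140),c2(413,28),c2(327,568),c2(93,402)]]
def W(q,b):
    c,s=np.cos(q[2]),np.sin(q[2]); return np.array([q[0]+c*b[0]-s*b[1],q[1]+s*b[0]+c*b[1],b[2]])
f=lambda q:np.concatenate([np.subtract(proj(P[k],W(q,b)),o) for k in(0,1) for b,o in zip(B,O[k])])
r=least_squares(f,[.5,0,0]); q=r.x; print(q,np.round(f(q),1))
R=np.array([[np.cos(q[2]),-np.sin(q[2])],[np.sin(q[2]),np.cos(q[2])]])
loc=lambda X:R.T@(np.array(X)[:2]-q[:2])
print('coin',loc(at(P[0],c1(297,418),.062)),loc(at(P[1],c2(447,151),.062)))
print('dish',loc(at(P[0],c1(514,237),.028)),'loupe',loc(at(P[0],c1(57,287),.05)))
E
python3 fit.py
```

```text
[0.58876937 0.04799314 0.08985762] [-0.2 -0.2 -1.2 -0.5 -0.6  0.5 -0.7 -0.5  0.7 -1.3 -0.3 -0.6  0.1  0.3
 -1.5 -0.6]
coin [-0.08970612 -0.00414633] [-0.08850981 -0.00262841]
dish [ 0.03490724 -0.16451351] loupe [0.02103405 0.16042164]
```

Box at (0.589, 0.048) with yaw 0.09, and the coin at box x = -0.089, y = -0.003.

Plan: straddle the coin with the fully open gripper, tool y along box x. The lead finger's back then opens the flap while the trailing pad pushes the coin. First I move over the ledge at height.

```bash
r=".0966 -.087 0 0 0 0"
python3 -m creep '.0966 -.087 0 0 0 0;.0966 -.087 0 0 0 0;.0966 -.087 0 0 0 0;.0966 -.087 0 0 0 0;.0966 -.087 0 0 0 0;.0966 -.087 0 0 0 0;.0966 -.087 0 0 0 0;.0966 -.087 0 0 0 0' 85.4
python3 -m creep '.0966 -.087 0 0 0 0;.0966 -.087 0 0 0 0;.0966 -.087 0 0 0 0;.0966 -.087 0 0 0 0;.0966 -.087 0 0 0 0;.0966 -.087 0 0 0 0;.0966 -.087 0 0 0 0;.0966 -.087 0 0 0 0'
python3 -m creep '.0966 -.087 0 0 0 0;.0966 -.087 0 0 0 0;.0966 -.087 0 0 0 0;.0966 -.087 0 0 0 0;0 0 0 0 0 -.073;0 0 0 0 0 -.073;0 0 0 0 0 -.073;0 0 0 0 0 -.073'
python3 -m creep '0 0 0 0 0 -.073;0 0 0 0 0 -.073;0 0 0 0 0 -.073;0 0 0 0 0 -.073;0 0 0 0 0 -.073;0 0 0 0 0 -.073;0 0 0 0 0 -.073;0 0 0 0 0 0'
cat > st.py <<'E'
from h import *
from scipy.spatial.transform import Rotation as T
q=np.array([.5888,.048,.0899])
def st():
    s=sense();M=T.from_rotvec(s['tool_rot']).as_matrix();c,n=np.cos(q[2]),np.sin(q[2]);d=np.array(s['eef_pos'])[:2]-q[:2]
    print('t',s['t'],'box xy',np.round([c*d[0]+n*d[1],-n*d[0]+c*d[1]],4),'z',round(s['eef_pos'][2],4),'tooly yaw-box',round(np.arctan2(M[1,1],M[0,1])-q[2],4),'tilt',np.round(M[:,2],3),'F',np.round(s['wrist_force'],2),'w',s['width'],'j',np.round(s['joints'],2))
E
python3 -c "from st import *;st();shot('wrist','w1.png')"
```

```text
t: 0.77
eef_pos: [0.3453, -0.3143, 0.2308]
tool_rot: [-3.077, -0.629, 0.0]
wrist_force: [-0.8, -0.6, 0.4]
width: 0.0855
finger_force: 0.0
t: 1.43
eef_pos: [0.4546, -0.0783, 0.2309]
tool_rot: [-3.078, -0.63, 0.001]
wrist_force: [-0.4, 0.3, -0.1]
width: 0.0852
finger_force: 0.0
t: 2.1
eef_pos: [0.5088, 0.0384, 0.2306]
tool_rot: [-2.849, -1.322, 0.002]
wrist_force: [-0.6, 0.3, 0.3]
width: 0.0856
finger_force: 0.0
t: 2.77
eef_pos: [0.5088, 0.038, 0.2308]
tool_rot: [-2.109, -2.327, 0.001]
wrist_force: [-0.2, 0.3, 0.4]
width: 0.0856
finger_force: 0.0
t 2.7667 box xy [-0.0806 -0.0027] z 0.2308 tooly yaw-box 0.0085 tilt [-0.001 -0.    -1.   ] F [-0.18  0.3   0.44] w 0.08562242204729038 j [ 0.01 -0.15  1.47 -0.    1.82 -0.09]
```

View pics/w1.png

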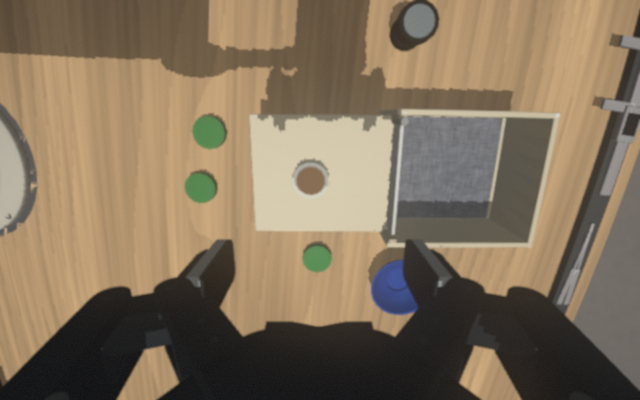

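The wrist view shows the ledge's near corners at (250,115) and (258,231), the far wall corners at (558,114) and (530,246), and the coin capsule at (311,179). I'll refine the pose with it.

```bash
cat >> fit.py <<'E'
p=np.load('pics/w1.png.npy',allow_pickle=True).item(); P.append(p)
O.append([(250,115),(258,231),(558,114),(530,246)])
print('w resid',[np.round(np.subtract(proj(p,W(q,b)),o),1) for b,o in zip(B,O[2])])
print('coin w',at(p,(311,179),.062),loc(at(p,(311,179),.062)))
f=lambda q:np.concatenate([np.subtract(proj(p,W(q,b)),o) for b,o in zip(B,O[2])])
q=least_squares(f,q).x; print('wrist only',q,np.round(f(q),1)); R=np.array([[np.cos(q[2]),-np.sin(q[2])],[np.sin(q[2]),np.cos(q[2])]])
print('coin', loc(at(p,(311,179),.062)))
E
python3 fit.py
```

```text
[0.58876937 0.04799314 0.08985762] [-0.2 -0.2 -1.2 -0.5 -0.6  0.5 -0.7 -0.5  0.7 -1.3 -0.3 -0.6  0.1  0.3
 -1.5 -0.6]
coin [-0.08970612 -0.00414633] [-0.08850981 -0.00262841]
dish [ 0.03490724 -0.16451351] loupe [0.02103405 0.16042164]
w resid [array([-1.8, -2.1]), array([-3.4, -1.5]), array([ 0.7, -2.6]), array([-0.1, -0.1])]
coin w [0.49991122 0.03657035 0.062     ] [-0.0895247  -0.00340286]
wrist only [0.59037386 0.04609527 0.09222728] [-0.6  0.2 -2.   0.4  1.5 -0.8  0.9  1.2]
coin [-0.0909554  -0.00115315]
```

All three views agree to within 2 mm, so I descend. The open fingertips stand 13 mm above the TCP, so I aim for TCP z ≈ 0.0465.

```bash
python3 -m creep '0 0 .14 0 0 .005;0 0 .14 0 0 0;0 0 .14 0 0 0;0 0 .14 0 0 0;0 0 .10 0 0 0;0 0 .04 0 0 0;0 0 .02 0 0 0;0 0 .017 0 0 0' >/dev/null
python3 -m creep '0 0 0 0 0 0;0 0 0 0 0 0'>/dev/null
python3 - <<'E'
from st import *
st();im,p=shot('scene','s2.png')
cv2.imwrite('pics/s2c.png',cv2.resize(im[150:350,270:470,::-1],None,fx=3,fy=3,interpolation=cv2.INTER_CUBIC))
E
```

```text
t 3.65 box xy [-0.0793 -0.0029] z 0.0489 tooly yaw-box -0.0041 tilt [ 0.003  0.    -1.   ] F [0.45 0.52 0.66] w 0.0857574124756048 j [ 0.01 -0.11  1.75  0.    1.49 -0.08]
```

View pics/s2c.png

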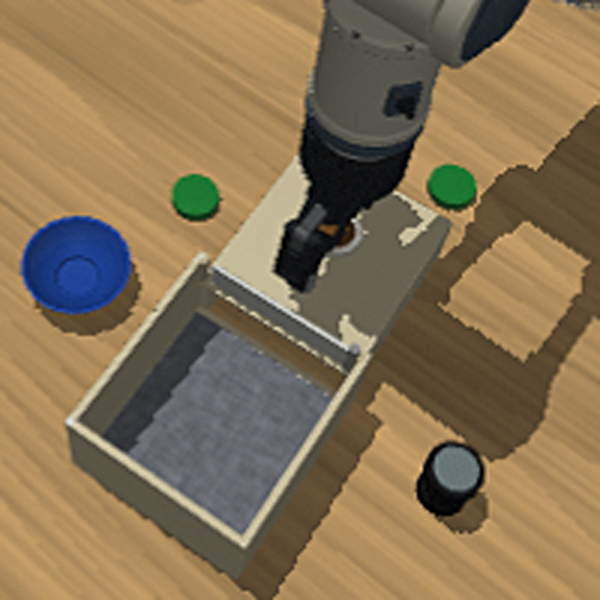

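The fingers straddle the coin, with the lead finger standing before the shut flap. TCP z is 0.0489 with no contact, so I go 3 mm lower.

```bash
python3 -m creep '0 0 .006 0 0 0;0 0 .006 0 0 0;0 0 0 0 0 0;0 0 0 0 0 0;0 0 0 0 0 0'
python3 -c "from st import *;st()"
```

```text
t: 4.12
eef_pos: [0.509, 0.038, 0.0441]
tool_rot: [2.123, 2.315, -0.0]
wrist_force: [0.9, -0.0, -0.1]
width: 0.0855
finger_force: 0.0
t 4.1167 box xy [-0.0804 -0.0028] z 0.0441 tooly yaw-box -0.0035 tilt [ 0. -0. -1.] F [ 0.86 -0.02 -0.14] w 0.08554694100154153 j [ 0.01 -0.11  1.76 -0.    1.49 -0.08]
```

```bash
python3 -m creep '0 .008 -.003 0 0 0;0 .016 0 0 0 0;0 .016 0 0 0 0;0 .016 0 0 0 0;0 .016 0 0 0 0;0 .016 0 0 0 0;0 .016 0 0 0 0;0 .016 0 0 0 0'
python3 -m creep '0 .016 0 0 0 0;0 .016 0 0 0 0;0 .016 0 0 0 0;0 .016 0 0 0 0;0 .016 0 0 0 0;0 .016 0 0 0 0;0 .016 0 0 0 0;0 .012 0 0 0 0'
python3 - <<'E'
from st import *
st();im,p=shot('scene','s3.png')
cv2.imwrite('pics/s3c.png',cv2.resize(im[150:350,270:470,::-1],None,fx=3,fy=3,interpolation=cv2.INTER_CUBIC))
E
```

```text
t: 4.78
eef_pos: [0.5391, 0.0407, 0.0447]
tool_rot: [-2.123, -2.315, 0.001]
wrist_force: [-2.5, 0.5, 1.0]
width: 0.0855
finger_force: 1.0
t: 5.45
eef_pos: [0.5702, 0.0432, 0.0446]
tool_rot: [2.123, 2.315, -0.0]
wrist_force: [-2.6, -0.7, -0.4]
width: 0.0852
finger_force: 0.9
t 5.45 box xy [-0.019  -0.0031] z 0.0446 tooly yaw-box -0.0035 tilt [-0. -0. -1.] F [-2.56 -0.75 -0.42] w 0.08521065740041982 j [ 0.02  0.06  1.59 -0.    1.49 -0.07]
```

View pics/s3c.png

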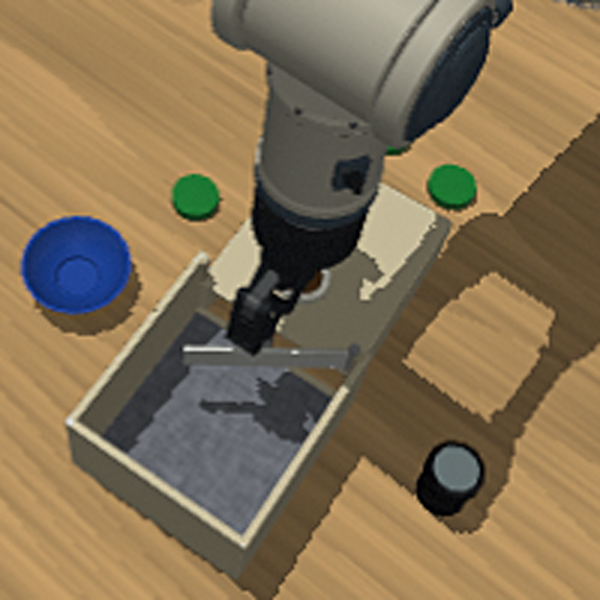

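The lead finger holds the flap open in the well, about 0.6 rad, and the coin is following the trailing pad (c. (317,285) in the crop). Continuing to the edge.

```bash
python3 -m creep '0 .016 0 0 0 0;0 .016 0 0 0 0;0 .016 0 0 0 0;0 .016 0 0 0 0;0 .016 0 0 0 0;0 .016 0 0 0 0;0 .016 0 0 0 0;0 .016 0 0 0 0'
python3 -m creep '0 .014 0 0 0 0;0 .012 0 0 0 0;0 .012 0 0 0 0;0 .012 0 0 0 0;0 .010 0 0 0 0;0 .004 0 0 0 0;0 0 0 0 0 0;0 0 0 0 0 0'
python3 - <<'E'
from st import *
st();im,p=shot('scene','s4.png')
cv2.imwrite('pics/s4c.png',cv2.resize(im[190:340,280:430,::-1],None,fx=4,fy=4,interpolation=cv2.INTER_CUBIC))
E
```

```text
t: 6.17
eef_pos: [0.6021, 0.046, 0.0447]
tool_rot: [2.123, 2.315, -0.0]
wrist_force: [-0.9, 0.3, -0.8]
width: 0.0852
finger_force: 0.8
t: 6.83
eef_pos: [0.6178, 0.0473, 0.0448]
tool_rot: [2.123, 2.315, 0.0]
wrist_force: [-0.1, -1.2, 0.0]
width: 0.0852
finger_force: 0.6
t 6.8333 box xy [ 0.0288 -0.0033] z 0.0448 tooly yaw-box -0.0036 tilt [ 0. -0. -1.] F [-0.09 -1.22  0.04] w 0.08523814128532882 j [ 0.02  0.19  1.46 -0.    1.5  -0.06]
```

View pics/s4c.png

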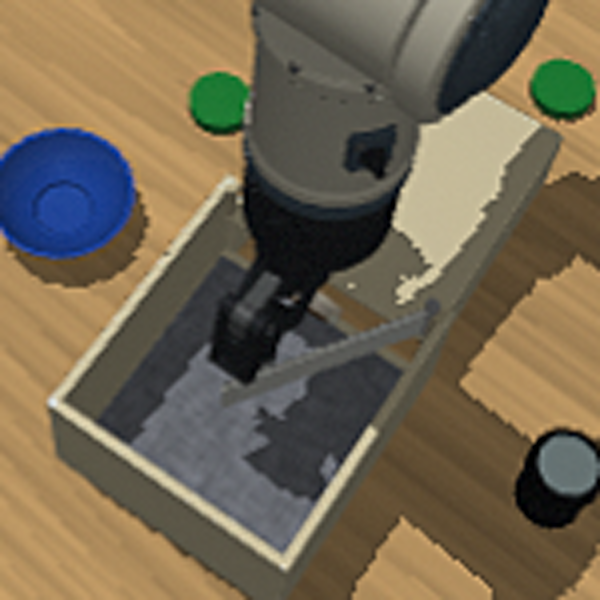

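The coin's light rim still shows at (325,305), at the ledge's end, and nothing is visible on the felt. I advance a few more millimetres, staying inside the slip limit.

```bash
python3 -m creep '0 .006 0 0 0 0;0 .006 0 0 0 0;0 .004 0 0 0 0;0 0 0 0 0 0;0 0 0 0 0 0;0 0 0 0 0 0'
python3 - <<'E'
from st import *
st();im,p=shot('scene','s5.png')
a=cv2.imread('pics/s4.png')
d=np.abs(a[:,:,::-1].astype(int)-im).sum(2)
c,n=np.cos(q[2]),np.sin(q[2])
for b in [(.007,-.003,.06),(.025,-.003,.012),(.028,-.003,.06)]:
    print(b,np.round(np.array(proj(p,[q[0]+c*b[0]-n*b[1],q[1]+n*b[0]+c*b[1],b[2]]))))
cv2.imwrite('pics/s5c.png',np.hstack([cv2.resize(x[240:300,325:395],None,fx=5.5,fy=5.5,interpolation=cv2.INTER_CUBIC) for x in(a,im[:,:,::-1])]))
E
```

```text
t: 7.38
eef_pos: [0.6217, 0.0478, 0.0448]
tool_rot: [2.123, 2.315, 0.0]
wrist_force: [-0.6, -0.5, 0.6]
width: 0.0857
finger_force: 0.6
t 7.3833 box xy [ 0.0327 -0.0032] z 0.0448 tooly yaw-box -0.0034 tilt [ 0. -0. -1.] F [-0.58 -0.52  0.56] w 0.08573496952585323 j [ 0.02  0.2   1.45 -0.    1.5  -0.06]
(0.007, -0.003, 0.06) [359. 258.]
(0.025, -0.003, 0.012) [353. 273.]
(0.028, -0.003, 0.06) [354. 265.]
```

View pics/s5c.png

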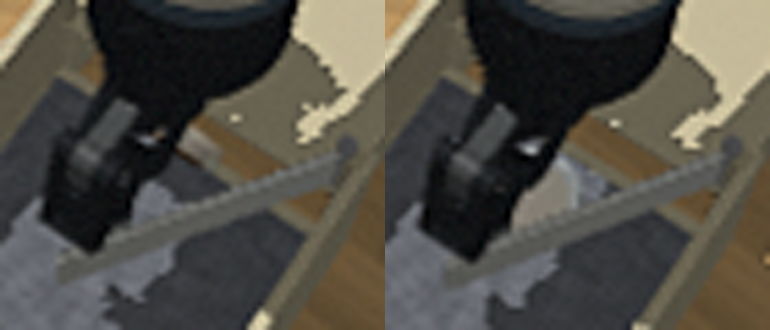

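On the right the coin has dropped: its disc shows on the well floor at (550,190), between the finger and the flap. I back out slowly so the flap follows the finger shut, then lift.

```bash
python3 -m creep '0 -.012 0 0 0 0;0 -.028 0 0 0 0;0 -.028 0 0 0 0;0 -.028 0 0 0 0;0 -.028 0 0 0 0;0 -.028 0 0 0 0;0 -.028 0 0 0 0;0 -.028 0 0 0 0'>/dev/null
python3 -m creep '0 -.028 0 0 0 0;0 -.028 0 0 0 0;0 -.028 0 0 0 0;0 -.028 0 0 0 0;0 -.028 0 0 0 0;0 -.028 0 0 0 0;0 -.028 0 0 0 0;0 -.028 0 0 0 0'>/dev/null
python3 -m creep '0 -.02 0 0 0 0;0 0 -.1 0 0 0;0 0 -.14 0 0 0;0 0 -.14 0 0 0;0 0 -.14 0 0 0;0 0 0 0 0 0;0 0 0 0 0 0;0 0 0 0 0 0'
python3 - <<'E'
from st import *
st();im,p=shot('scene','s6.png')
cv2.imwrite('pics/s6c.png',cv2.resize(im[190:340,280:430,::-1],None,fx=4,fy=4,interpolation=cv2.INTER_CUBIC))
E
```

```text
t: 9.43
eef_pos: [0.5088, 0.0381, 0.1745]
tool_rot: [2.123, 2.315, 0.0]
wrist_force: [0.1, 0.8, -0.6]
width: 0.0851
finger_force: 0.0
t 9.4333 box xy [-0.0806 -0.0027] z 0.1745 tooly yaw-box -0.0034 tilt [ 0.  0. -1.] F [ 0.11  0.8  -0.58] w 0.08511199481495013 j [ 0.01 -0.16  1.57  0.    1.72 -0.08]
```

View pics/s6c.png

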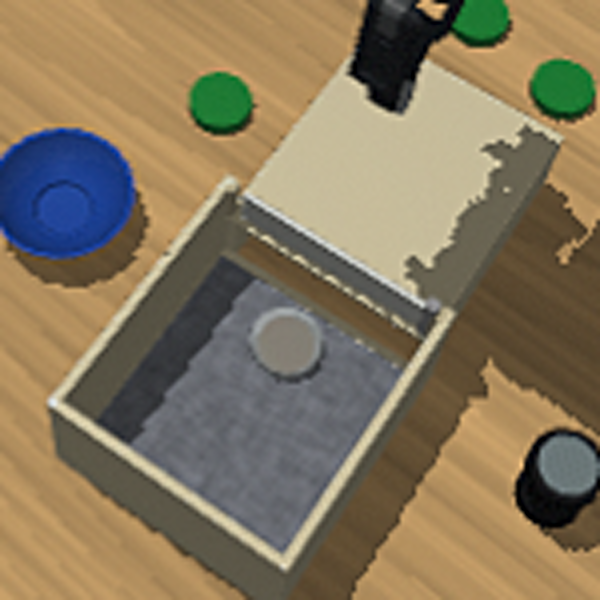

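The coin lies flat in the well at (287,342), the flap is shut, the dish and loupe have not moved, and the gripper is clear.

```bash
python3 -c "from workcell import *;print(sign_off())"
```

```text
the job is handed in; nothing more can be done
None
```

The job is handed in: the coin lies flat in the well and the flap is shut, with the dish and loupe unmoved, the tray never approached and the gripper clear; no verdict was returned.

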